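# Open the blue test set and lock its lid stay

### The arm

A 6-joint arm with a two-finger parallel gripper is mounted at the origin on the work surface. World frame = base frame: x ahead of the robot, y to its left, z up, the work surface at z = 0. Lengths are in mm, angles in degrees, forces in N, time in s.
With the tool pointing down it reaches from about 300 to 850 mm from the base axis. Payload 4.2 kg.
Tool frame: the origin (TCP) lies midway between the tips of the shut fingers; the grasp point (between the pads) lies 19 mm behind it; x points along the fingers, y is the direction in which the jaws open and shut, and the axes are right-handed (so a half turn about x gives the same grasp; the last joint's range is limited). The gripper opens to 91 mm and grips with 3 to 60 N. Pads are 32 mm wide; open, the fingers measure 118 mm over their backs; the gripper's body (76 mm by 178 mm) begins 60 mm behind the grasp point.
Start: joints at [-78.209, 18.312, 89.639, -0, 72.044, -1.146], TCP at [128.736, -560.42, 213.976] pointing down, gripper open.
Joint ranges: [-177.97, 177.97], [-48.28, 115.42], [12.27, 149.76], [-77.06, 257.06], [2.81, 150.46], [-146.56, 146.56]. Speed limits (degrees/s): [147.25, 147.25, 180, 180, 180, 180].

### API

Orientations are given as [roll, pitch, yaw] about the fixed x, y, z axes, in that order (R = Rz(yaw) Ry(pitch) Rx(roll)).
In Python, from workcell import env gives the robot as it stands.
- The arm moves only by the shell command python3 -m handwheel 'ROWS' [FORCE]. ROWS is text: rows parted by semicolons, each of 7 numbers parted by spaces: the turn, a rotation vector about the tool's x, y, z in degrees, then the shift along the tool's x, y, z in m, then the finger opening in m, from 0 to 0.0912. In form: rx ry rz x y z grip; .... A call has 1 to 12 rows; each row is the pose to reach, as a shift and turn from the pose commanded when the call began, along the tool's axes at that moment; what a row does not reach only later rows make up. A row lasts 1/12 s, in which the tool goes at most 41.7 mm and 7.16 degrees, less where a joint would pass 70% of its speed; a pose out of reach is approached as far as the arm can. A call with a gripper value outside its range is refused whole. The fingers move at their own pace and stop on an object; FORCE is the grip in N (left out, the last holds). Time passes only in rows, so rows that repeat a pose let the fingers close. It gives the time, the measured TCP pose, the force and the opening at its end, in the units of the state.
- env.state(): the state, without advancing time (a new reading comes with each control period).
- env.grab_frame(name): name is "side" or "top"; returns the picture (384x512x3 uint8, red, green, blue); there is no depth.
- env.get_calibration(name): a dict with "mtx" (3x3 intrinsics, pixels), "T" (4x4, takes a point from camera to world coordinates). Camera axes: x right, y up, looking along -z (the intrinsics and any distortion apply to the point x, -y, -z); pixel columns grow to the right and rows downward; lengths in mm; the calibration is good to about 2 mm. A picture is of the moment at which its call begins. get_calibration takes no time and is no camera call.
- env.job_done(): hands the job in, once; it reports no verdict.
The state is a dict: "time_s": time; "qpos": joint angles; "qvel": joint speeds; "effort": joint torques, N m; "ee_pos": TCP position; "ee_rot": TCP orientation; "force": force on the tool from outside, world axes, zero at the start; "torque": the same for the moment, N m; "gripper_width": finger opening in mm.
Only numpy, scipy, OpenCV 4.12 (cv2) and the standard library are available. Lean on these libraries where they do the work, as an engineer would, in place of code of your own. Each camera call takes 0.05 s, during which the arm holds its last target. There are 200 camera calls.

### The job

Open the bench test set with the blue lid: raise the lid by its yellow bar handle until its folding stay is almost straight, then press the red pad at the stay's elbow down past straight to its stop, so that the stay is locked and holds the lid up by itself. Leave the grey-lidded test set shut and do not knock over or shove the black-and-blue capacitor can standing between the two.

Things in the scene. Friction and masses are not known exactly. Their poses are not given: they have to be found in the camera images.
- blue_hinge (a point): Middle of the hinge line of the blue-lidded test set, 80 mm above the table, on the fixed black case (200 mm deep, 220 wide, 80 high), which stands left or right, turned up to 12 degrees. Axes: x level from the case's front to its back (away from the robot), y left along the hinge, z up. The case front is at x = -200 mm; the lid, a 26 mm deep blue shell, swings up about y.
- blue_handle (a point): Centre of the blue lid's yellow round bar handle, 12 mm thick, parallel to the hinge, 86 mm clear between two steel arms, 45 mm in front of the lid's front edge, free all round. It turns with the lid: shut, it is 245 mm in front of the hinge line and 12 mm above it (92 mm above the table); at lid 1.17 rad, 84 mm in front and 230 mm above.
- blue_pad (a point): Centre of the red pad (cylinder along y, diameter 26, 30 mm long) on the elbow of the blue lid's stay, 149 mm right (-y) of mid-hinge. The elbow circles at 50 mm about a pivot on the case 160 mm in front of the hinge line, level with it. In front of / above the hinge line: lid shut 171 / 49 mm, lid at 1.17 rad 128 / 38, locked 114 / 20. A 103 mm link joins it to the lid. A few N press it down.
- blue_lid (a joint): Angle of the blue lid in rad: 0 shut, growing as it rises. The stay is straight at 1.23, which is as far as the lid goes. Let go below about 1.0 rad the lid may fall shut; higher up the drag of the hinge just holds it for the moment, not against a nudge, until the stay is locked. Locked, it reads about 1.22.
- blue_elbow (a joint): Elbow of the blue lid's two-part steel stay in rad: 0 with the lid shut, growing as the stay unfolds; about 1.75 with the lid at 1.17 rad, 2.28 when the stay is straight, 2.45 at the stop a little past straight, where it is locked.
- grey_lid (a joint): Angle in rad of the lid of the other test set, the same in every way but with a light grey lid: 0 shut. It must stay shut.
- capacitor_center (a point): Centre of a loose black capacitor can with a broad blue band and a pale top, standing upright (z up), 52 mm in diameter and 85 mm high, in the gap between the test sets; a bystander.

How it is judged:
By the outcome, as a careful person would: the job done as asked, in the order asked, and still so for the second after the job is handed in, with the robot touching nothing.
It also fails if it takes over 48 s, if anything falls off the work surface, if the arm or the gripper's body presses on something with over 40 N, if the wrist force passes 120 N, or if a joint passes its speed limit or range.

## Working session

There is one attempt and no reset: what is moved stays moved. The work goes in short steps, Python scripts to look and compute and a shell command to move; the robot and the scene stay as the last step left them, time stands still between calls to the robot, and variables do not carry over. Pictures are saved under pics/ and viewed, on a budget of 10 in all, crops included, one or two more only if the job needs it, and the job is handed in when it is done.

```bash
mkdir -p pics; ls; python3 - <<'E'
from workcell import env
import cv2,numpy as np
print(env.state())
for n in("top","side"):
    c=env.get_calibration(n);print(n,{k:np.round(v,3).tolist() if not isinstance(v,str) else v for k,v in c.items()})
    cv2.imwrite(f"pics/{n}0.png",cv2.cvtColor(env.grab_frame(n),cv2.COLOR_RGB2BGR))
a=np.vstack([cv2.imread("pics/top0.png"),cv2.imread("pics/side0.png")])
E
```

```text
pics
{'time_s': 0.0, 'qpos': array([-7.82103955e+01,  1.83524631e+01,  8.97067006e+01, -2.35551970e-03,
        7.20421481e+01, -1.14680054e+00]), 'qvel': array([-0.04124655,  0.05639657,  0.01654363, -0.04783375, -0.02319961,
        0.04855682]), 'effort': array([ 2.38963323e-03, -4.12458086e+01, -2.31976891e+01,  7.30707217e-02,
        4.59640310e-02, -1.34986253e-04]), 'ee_pos': array([ 128.60239758, -559.92295984,  213.11003131]), 'ee_rot': array([-89.88049337,  89.89866342, 103.05663993]), 'force': array([-0.03256233,  0.51466978, -0.65902593]), 'torque': array([-0.06705635,  0.04491034,  0.0246271 ]), 'gripper_width': 91.19106089697274}
top {'mtx': [[404.262, 0.0, 256.15], [0.0, 404.262, 187.799], [0.0, 0.0, 1.0]], 'T': [[-0.029, 0.998, -0.05, 497.353], [-1.0, -0.029, 0.003, -80.835], [0.001, 0.05, 0.999, 1222.589], [0.0, 0.0, 0.0, 1.0]]}
side {'mtx': [[384.704, 0.0, 252.956], [0.0, 384.704, 190.257], [0.0, 0.0, 1.0]], 'T': [[-0.977, 0.145, -0.159, 401.165], [-0.215, -0.703, 0.677, 547.461], [-0.013, 0.696, 0.718, 805.476], [0.0, 0.0, 0.0, 1.0]]}
```

View pics/top0.png

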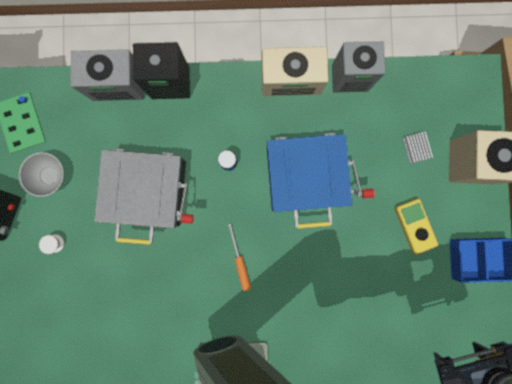

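View pics/side0.png

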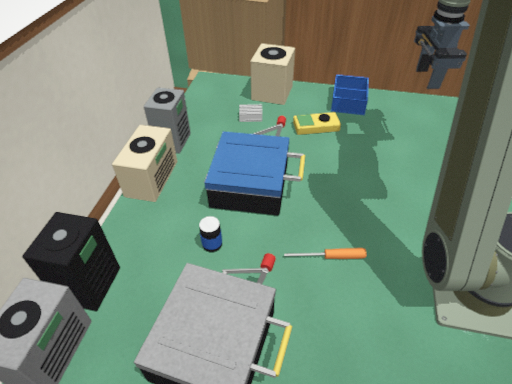

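The top view shows the blue set on the right, with its handle at about (313,225) and its red pad at (367,194). In the side view these are at about (302,166) and (282,121). The capacitor is at top (227,159).

```bash
cat >h.py <<'E'
import cv2,numpy as np
from workcell import env
def ray(n,uv):
    c=env.get_calibration(n);K=np.array(c["mtx"]);T=np.array(c["T"])
    p=cv2.undistortPoints(np.array([[uv]],float),K,np.array(c.get("dist",np.zeros(5)),float))[0,0]
    d=T[:3,:3]@np.array([p[0],-p[1],-1]);return T[:3,3],d/np.linalg.norm(d)
def plane(n,uv,z):
    o,d=ray(n,uv);return o+d*(z-o[2])/d[2]
def tri(a,b):
    (o,d),(p,e)=ray("top",a),ray("side",b)
    s=np.linalg.lstsq(np.c_[d,-e],p-o,rcond=None)[0]
    A,B=o+s[0]*d,p+s[1]*e;return (A+B)/2,np.linalg.norm(A-B)
def blob(img,col,near,r=30):
    h=cv2.cvtColor(img,cv2.COLOR_RGB2HSV);H,S,V=cv2.split(h)
    m={"y":(H>18)&(H<33)&(S>130)&(V>100),"r":((H<6)|(H>174))&(S>150)&(V>80),"b":(H>100)&(H<125)&(S>120)&(V>60)}[col].astype(np.uint8)
    n,l,st,c=cv2.connectedComponentsWithStats(m)
    k=[i for i in range(1,n) if np.hypot(*(c[i]-near))<r]
    i=max(k,key=lambda i:st[i,4]);ys,xs=np.where(l==i)
    return c[i],st[i],np.c_[xs,ys]
E
python3 - <<'E'
from h import *
t=cv2.cvtColor(cv2.imread("pics/top0.png"),cv2.COLOR_BGR2RGB);s=cv2.cvtColor(cv2.imread("pics/side0.png"),cv2.COLOR_BGR2RGB)
print(env.get_calibration("top").keys())
R={}
for k,col,a,b,z in[("handle","y",(313,225),(302,166),92),("pad","r",(367,194),(282,121),129)]:
    A,sa,pa=blob(t,col,a);B,sb,pb=blob(s,col,b)
    P,e=tri(A,B);print(k,A,sa,B,sb,"tri",P.round(1),e.round(1),"plane",plane("top",A,z).round(1),plane("side",B,z).round(1));R[k]=P
    vx,vy,*_=cv2.fitLine(pa.astype(np.float32),cv2.DIST_L2,0,.01,.01).ravel()
    d=plane("top",A+20*np.array([vx,vy]),z)-plane("top",A,z);print("axis deg",np.degrees(np.arctan2(d[1],d[0])))
d=(R["pad"]-R["handle"])[:2];print("yaw from pair",np.degrees(np.arctan2(d[1],d[0])-np.arctan2(-149,74)),np.hypot(*d),np.hypot(149,74))
print("cap",plane("top",(227,156),85))
E
```

```text
dict_keys(['mtx', 'T'])
handle [313.44262295 224.57377049] [299 223  30   5  61] [301.02564103 165.94871795] [299 156   5  20  39] tri [ 448.2 -239.9   95. ] 2.8 plane [ 446.7 -240.5   92. ] [ 449.8 -243.    92. ]
axis deg -86.67041300511318
pad [367.79746835 193.10126582] [363 189  11   9  79] [281.2        119.90909091] [277 116   9  10  55] tri [ 529.4 -383.8  134.8] 1.3 plane [ 529.  -385.5  129. ] [ 531.2 -391.8  129. ]
axis deg -85.17094048486638
yaw from pair 3.0391144674140715 165.19689894379115 166.3640586184408
cap [646.71645821  -4.08829228  85.        ]
```

```bash
cat >>h.py <<'E'
from scipy.spatial.transform import Rotation as R
yaw=3.2; cy,sy=np.cos(np.radians(yaw)),np.sin(np.radians(yaw))
H0=np.array([448.,-241,92]); hinge=H0+[245*cy,245*sy,-12]
def W(f,l,u): return hinge+np.array([-f*cy-l*sy,-f*sy+l*cy,u])   # front, left, up of hinge line
def tool(p,flip=False):  # pitch p deg below level, jaws in the vertical plane
    p=np.radians(p);x=np.array([np.cos(p)*cy,np.cos(p)*sy,-np.sin(p)]);z=np.array([sy,-cy,0.])
    if flip:z=-z
    return R.from_matrix(np.c_[x,np.cross(z,x),z])
def rel(pos,rot):
    s=env.state();Q=R.from_euler("xyz",s["ee_rot"],degrees=True)
    return (Q.inv()*rot).as_rotvec(degrees=True).round(2),(Q.inv().apply(pos-s["ee_pos"])/1000).round(4)
E
python3 - <<'E'
from h import *
s=env.state();Q=R.from_euler("xyz",s["ee_rot"],degrees=True);print(Q.as_matrix().round(2))
for f in(0,1):
    r=tool(55,f);d=r.as_matrix()[:,0];P=H0-86*d;print(P,*rel(P,r))
print(hinge,W(84,0,230),W(128,-149,38))
E
```

```text
[[-0.    0.22 -0.97]
 [ 0.   -0.97 -0.22]
 [-1.   -0.   -0.  ]]
[ 398.74933979 -243.75353939  162.44707581] [-77.6   24.4   29.09] [ 0.0512 -0.2477 -0.3341]
[ 398.74933979 -243.75353939  162.44707581] [ 96.24  30.43 -25.52] [ 0.0512 -0.2477 -0.3341]
[ 692.61798722 -227.32373128   80.        ] [ 608.74896303 -232.0127377   310.        ] [ 573.13497365 -383.23655778  118.        ]
```

```bash
python3 -m handwheel '-77.6 24.4 29.1 0.051 -0.248 -0.334 0.036;-77.6 24.4 29.1 0.051 -0.248 -0.334 0.036;-77.6 24.4 29.1 0.051 -0.248 -0.334 0.036;-77.6 24.4 29.1 0.051 -0.248 -0.334 0.036;-77.6 24.4 29.1 0.051 -0.248 -0.334 0.036;-77.6 24.4 29.1 0.051 -0.248 -0.334 0.036;-77.6 24.4 29.1 0.051 -0.248 -0.334 0.036;-77.6 24.4 29.1 0.051 -0.248 -0.334 0.036;-77.6 24.4 29.1 0.051 -0.248 -0.334 0.036;-77.6 24.4 29.1 0.051 -0.248 -0.334 0.036;-77.6 24.4 29.1 0.051 -0.248 -0.334 0.036;-77.6 24.4 29.1 0.051 -0.248 -0.334 0.036' 20
python3 - <<'E'
from h import *
s=env.state();print(s["qpos"].round(1),s["force"])
r=tool(55);d=r.as_matrix()[:,0];P=H0-86*d;print(rel(P,r))
E
```

```text
time_s: 1.1
ee_pos: [399.2, -240.2, 162.0]
ee_rot: [92.2, 56.6, 1.6]
force: [-0.3, -0.3, 0.6]
gripper_width: 36.1
[-50.9   2.4 128.   46.3  37.2 -85. ] [-0.31362553 -0.30040382  0.57066713]
(array([-3.47,  0.91,  1.55]), array([-0.0006, -0.0001,  0.0035]))
```

```bash
python3 -m handwheel '0 0 0 0 0 0 0.036;0 0 0 0 0 0 0.036;0 0 0 0 0 0 0.036' 
python3 - <<'E'
from h import *
r=tool(55);d=r.as_matrix()[:,0];P=H0-86*d;print(rel(P,r), rel(H0+14*d,r))
for n,c in(("top",(313,225)),("side",(301,166))):
    im=cv2.cvtColor(env.grab_frame(n),cv2.COLOR_RGB2BGR);x,y=c
    cv2.imwrite(f"pics/{n}1.png",cv2.resize(im[y-70:y+70,x-70:x+70],None,fx=4,fy=4))
a=np.hstack([cv2.imread("pics/top1.png"),cv2.imread("pics/side1.png")]);cv2.imwrite("pics/both1.png",cv2.resize(a,(800,400)))
E
```

```text
time_s: 1.35
ee_pos: [398.3, -244.2, 162.7]
ee_rot: [92.3, 56.7, 1.0]
force: [0.4, -0.4, -0.5]
gripper_width: 36.1
(array([-4.12,  1.27,  1.63]), array([ 0.0005,  0.0003, -0.0005])) (array([-4.12,  1.27,  1.63]), array([ 0.1004,  0.003 , -0.0028]))
```

View pics/both1.png

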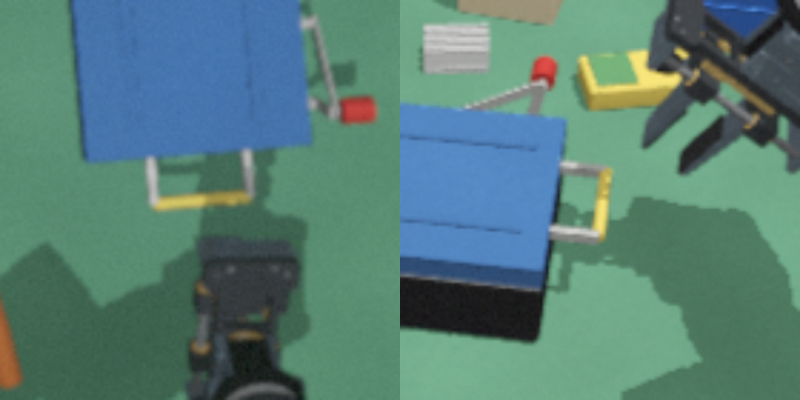

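The top crop shows the gripper in line with the bar (bar at crop (203,200)). The side crop shows both jaws one above the other, with tips near (645,145) and (683,170), which is about full-frame (323,151).

```bash
python3 - <<'E'
from h import *
print(plane("side",(323.4,151),162.7))
E
python3 -m handwheel '-4 1.3 1.6 0.03 0.003 -0.003 0.036;-4 1.3 1.6 0.06 0.003 -0.003 0.036;-4 1.3 1.6 0.08 0.003 -0.003 0.036;-4 1.3 1.6 0.1 0.003 -0.003 0.036;-4 1.3 1.6 0.1 0.003 -0.003 0.036;-4 1.3 1.6 0.1 0.003 -0.003 0.036;-4 1.3 1.6 0.1 0.003 -0.003 0.036'
python3 - <<'E'
from h import *
r=tool(55);d=r.as_matrix()[:,0];print(rel(H0+14*d,r))
for n,c in(("top",(313,225)),("side",(301,166))):
    im=cv2.cvtColor(env.grab_frame(n),cv2.COLOR_RGB2BGR);x,y=c
    cv2.imwrite(f"pics/{n}2.png",cv2.resize(im[y-70:y+70,x-70:x+70],None,fx=4,fy=4))
a=np.hstack([cv2.imread("pics/top2.png"),cv2.imread("pics/side2.png")]);cv2.imwrite("pics/both2.png",cv2.resize(a,(800,400)))
E
```

```text
[ 396.15405974 -232.86451382  162.7       ]
time_s: 2.03
ee_pos: [455.9, -240.1, 81.6]
ee_rot: [90.0, 55.0, 3.3]
force: [-0.8, 0.1, -0.4]
gripper_width: 36.0
(array([ 0.04, -0.05, -0.05]), array([ 0.0009, -0.0006,  0.0005]))
```

View pics/both2.png

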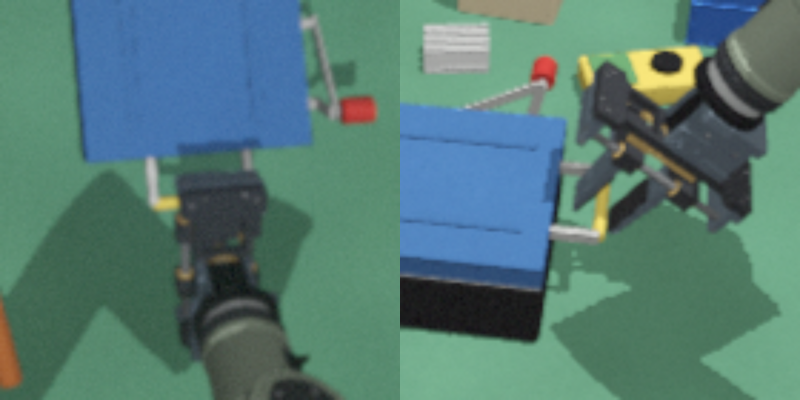

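The jaws straddle the yellow bar: in the side crop it passes between the fingers at about (603,200). Closing now.

```bash
python3 -m handwheel '0 0 0 0 0 0 0.006;0 0 0 0 0 0 0.006;0 0 0 0 0 0 0.006;0 0 0 0 0 0 0.006;0 0 0 0 0 0 0.006' 20
python3 - <<'E'
from h import *
s=env.state();P0=s["ee_pos"];Q=R.from_euler("xyz",s["ee_rot"],degrees=True);print(s["qpos"].round(1))
# handle offsets along the arc
h0=np.array([-245.,12])
for a in (.1,.2,.3,.4,.5,.6,.7,.8,.9,1.0,1.1,1.17,1.19):
    c,s_=np.cos(a),np.sin(a);x,z=h0;h=np.array([x*c+z*s_,-x*s_+z*c])-h0
    print(a,(Q.inv().apply([h[0]*cy,h[0]*sy,h[1]])/1000).round(3))
E
```

```text
time_s: 2.55
ee_pos: [455.8, -239.9, 81.1]
ee_rot: [90.0, 55.0, 3.3]
force: [-3.9, 0.2, 3.2]
gripper_width: 11.8
[ -45.4   14.4  130.9   70.4   27.2 -111.1]
0.1 [-0.019  0.016 -0.   ]
0.2 [-0.035  0.034 -0.   ]
0.3 [-0.051  0.053 -0.   ]
0.4 [-0.064  0.074 -0.   ]
0.5 [-0.074  0.096 -0.   ]
0.6 [-0.083  0.119 -0.   ]
0.7 [-0.089  0.142  0.   ]
0.8 [-0.093  0.167  0.   ]
0.9 [-0.095  0.191  0.   ]
1.0 [-0.094  0.216  0.   ]
1.1 [-0.09  0.24  0.  ]
1.17 [-0.087  0.257  0.   ]
1.19 [-0.085  0.261  0.   ]
```

```bash
python3 -m handwheel '0 0 0 -0.010 0.008 0 0.006;0 0 0 -0.019 0.016 0 0.006;0 0 0 -0.027 0.025 0 0.006;0 0 0 -0.035 0.034 0 0.006;0 0 0 -0.043 0.043 0 0.006;0 0 0 -0.051 0.053 0 0.006;0 0 0 -0.058 0.063 0 0.006;0 0 0 -0.064 0.074 0 0.006;0 0 0 -0.069 0.085 0 0.006;0 0 0 -0.074 0.096 0 0.006'
python3 -c "
from h import *
s=env.state();print(s['qpos'].round(1),W(*[245*np.cos(.5)-12*np.sin(.5),0,245*np.sin(.5)+12*np.cos(.5)])+14*tool(55).as_matrix()[:,0])"
```

```text
time_s: 3.38
ee_pos: [489.9, -238.1, 196.0]
ee_rot: [89.9, 55.2, 3.2]
force: [-9.6, -2.3, 4.6]
gripper_width: 11.3
[-41.5   5.8 118.8  42.   36.9 -75. ] [ 491.70719266 -238.55638856  196.52211908]
```

```bash
python3 -m handwheel '0 0 0 -0.005 0.012 0 0.006;0 0 0 -0.009 0.023 0 0.006;0 0 0 -0.012 0.035 0 0.006;0 0 0 -0.015 0.046 0 0.006;0 0 0 -0.017 0.059 0 0.006;0 0 0 -0.019 0.071 0 0.006;0 0 0 -0.020 0.083 0 0.006;0 0 0 -0.021 0.095 0 0.006;0 0 0 -0.021 0.108 0 0.006;0 0 0 -0.020 0.120 0 0.006;0 0 0 -0.018 0.132 0 0.006;0 0 0 -0.016 0.144 0 0.006'
python3 -m handwheel '0 0 0 0.002 0.009 0 0.006;0 0 0 0.004 0.018 0 0.006;0 0 0 0.004 0.019 0 0.006;0 0 0 0.004 0.019 0 0.006;0 0 0 0.004 0.019 0 0.006'
python3 - <<'E'
from h import *
g=env.state()["ee_pos"]-14*tool(55).as_matrix()[:,0]-hinge
f=-(g[0]*cy+g[1]*sy);print("front,up",f,g[2],"lid",np.arctan2(g[2],f)-np.arctan2(12,245),np.hypot(f,g[2]),np.hypot(245,12))
for n,c in(("top",(330,190)),("side",(290,130))):
    im=cv2.cvtColor(env.grab_frame(n),cv2.COLOR_RGB2BGR);x,y=c;cv2.imwrite(f"pics/{n}3f.png",im)
    cv2.imwrite(f"pics/{n}3.png",cv2.resize(im[y-100:y+100,x-100:x+100],(400,400)))
a=np.hstack([cv2.imread("pics/top3.png"),cv2.imread("pics/side3.png")]);cv2.imwrite("pics/both3.png",a)
E
```

```text
time_s: 4.38
ee_pos: [600.6, -232.1, 292.2]
ee_rot: [90.0, 55.1, 3.3]
force: [-1.2, -2.3, -0.7]
gripper_width: 11.7
time_s: 4.8
ee_pos: [618.4, -231.1, 299.4]
ee_rot: [90.0, 55.0, 3.3]
force: [0.2, -3.5, -1.0]
gripper_width: 11.6
front,up 82.33351833292814 230.9144157648738 lid 1.1793540178232258 245.1535756400702 245.29370150902776
```

View pics/both3.png

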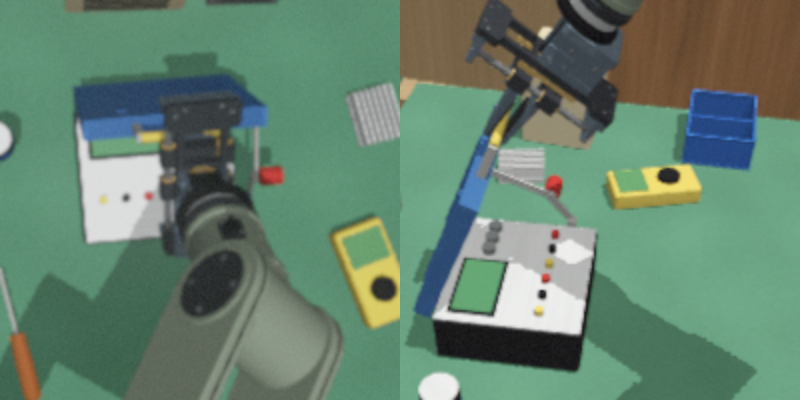

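The lid is up at about 1.18 rad. The pad shows at top crop (271,176) and side crop (553,186), and the stay is nearly straight. Next I release and back off along the tool axis.

```bash
python3 -m handwheel '0 0 0 0 0 0 0.02;0 0 0 0 0 0 0.03;0 0 0 0 0 0 0.034;0 0 0 0 0 0 0.036;0 0 0 0 0 0 0.036;0 0 0 -0.015 0 0 0.036;0 0 0 -0.035 0 0 0.036;0 0 0 -0.06 0 0 0.036;0 0 0 -0.09 0 0 0.036;0 0 0 -0.10 0 0 0.036;0 0 0 -0.10 0 0 0.036'
python3 - <<'E'
from h import *
t=env.grab_frame("top");s=env.grab_frame("side")
A,sa,_=blob(t,"r",(366,178));B,sb,_=blob(s,"r",(266,123))
P,e=tri(A,B);print(A,sa,B,sb,P,e,"expected",W(126,-149,36))
A,sa,_=blob(t,"y",(315,165));B,sb,_=blob(s,"y",(238,97));P2,e=tri(A,B);print("handle",A,sa,B,sb,P2,e,"exp",W(82,0,231))
r=tool(52);d=r.as_matrix()[:,0];T=W(126,-149,36)
for k in(13+60,13+8):print(T-k*d,rel(T-k*d,r))
E
```

```text
time_s: 5.82
ee_pos: [561.2, -234.6, 385.3]
ee_rot: [89.7, 54.7, 3.0]
force: [-0.2, -0.5, 1.4]
gripper_width: 36.3
[366.63461538 178.07692308] [361 174  10   8  52] [266.84313725 121.47058824] [263 118   8   9  51] [ 571.81562755 -385.87939468  121.73061289] 3.1299884202267947 expected [ 575.13185518 -383.12491477  116.        ]
handle [328.04166667 156.11111111] [314 154  27   5  72] [240.28235294  91.56470588] [235  81  11  22  85] [ 613.31100685 -249.92069831  300.18093125] 3.6878150726235894 exp [ 610.74584456 -231.90109469  311.        ]
[ 530.25864467 -385.63371673  173.52478501] (array([ 0.01, -0.11,  3.03]), array([ 0.1472, -0.1511,  0.1501]))
[ 562.22312339 -383.84662492  132.54822583] (array([ 0.01, -0.11,  3.03]), array([ 0.1991, -0.1484,  0.1502]))
```

```bash
python3 -m handwheel '0 0 0 0 0 0.035 0;0 0 0 0 0 0.07 0;0 0 0 0 0 0.105 0;0 0 0 0 0 0.14 0;0 0 0 0 0 0.15 0;0 0 1 0.02 -0.03 0.15 0;0 0 2 0.04 -0.055 0.15 0;0 0 3 0.07 -0.08 0.15 0;0 0 3 0.095 -0.105 0.15 0;0 0 3 0.12 -0.13 0.15 0;0 0 3 0.147 -0.15 0.15 0;0 0 3 0.147 -0.15 0.15 0' 20
python3 -m handwheel '0 0 0 0 0 0 0;0 0 0 0 0 0 0'
python3 - <<'E'
from h import *
t=env.grab_frame("top");s=env.grab_frame("side")
B,sb,_=blob(s,"r",(266,122));print(B,sb,plane("side",B,116))
r=tool(52);d=r.as_matrix()[:,0];T=W(126,-149,36)
for k in(13+60,13+8,0):print(T-k*d,rel(T-k*d,r))
for n,c,im in(("top",(340,190),t),("side",(290,130),s)):
    x,y=c;cv2.imwrite(f"pics/{n}4.png",cv2.cvtColor(cv2.resize(im[y-100:y+100,x-100:x+100],(400,400)),cv2.COLOR_RGB2BGR))
cv2.imwrite("pics/both4.png",np.hstack([cv2.imread("pics/top4.png"),cv2.imread("pics/side4.png")]))
E
```

```text
time_s: 6.92
ee_pos: [527.9, -381.2, 165.3]
ee_rot: [91.4, 52.6, 4.4]
force: [-0.5, 1.1, -0.5]
gripper_width: 0.8
time_s: 7.08
ee_pos: [532.4, -386.2, 176.4]
ee_rot: [90.0, 51.9, 3.3]
force: [-0.4, -0.1, 0.6]
gripper_width: 0.7
[266.83333333 121.4375    ] [263 118   8   9  48] [ 574.86960976 -393.63567659  116.        ]
[ 530.25864467 -385.63371673  173.52478501] (array([ 0.17,  0.06, -0.17]), array([ 0.002 , -0.0045, -0.0012]))
[ 562.22312339 -383.84662492  132.54822583] (array([ 0.17,  0.06, -0.17]), array([ 0.054 , -0.0046, -0.0013]))
[ 575.13185518 -383.12491477  116.        ] (array([ 0.17,  0.06, -0.17]), array([ 0.075 , -0.0047, -0.0013]))
```

View pics/both4.png

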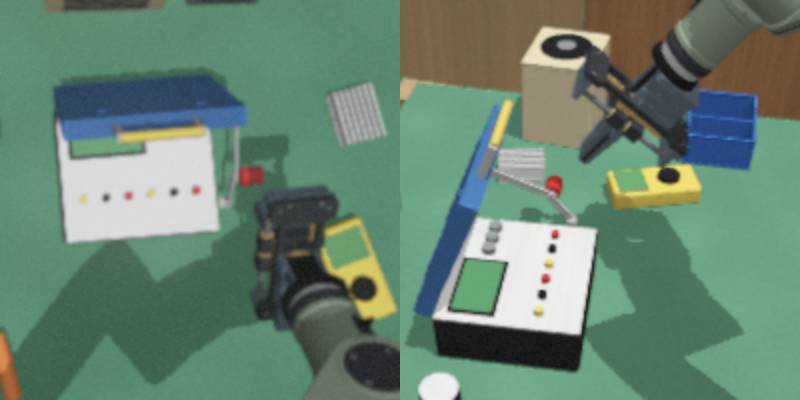

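The lid stays up on its own. The shut fingers are in front of and above the red pad (top crop (251,176), side crop (553,186)). Now pressing along the tool axis.

```bash
python3 -m handwheel '0 0 0 0.02 -0.005 0 0;0 0 0 0.04 -0.005 0 0;0 0 0 0.052 -0.005 0 0;0 0 0 0.058 -0.005 0 0;0 0 0 0.062 -0.005 0 0;0 0 0 0.066 -0.005 0 0;0 0 0 0.070 -0.005 0 0;0 0 0 0.073 -0.005 0 0;0 0 0 0.076 -0.005 0 0;0 0 0 0.079 -0.005 0 0;0 0 0 0.08 -0.005 0 0;0 0 0 0.08 -0.005 0 0'
python3 - <<'E'
from h import *
s=env.grab_frame("side");B,sb,_=blob(s,"r",(266,122));print(B,sb,plane("side",B,100),W(114,-149,20))
r=tool(52);d=r.as_matrix()[:,0];print(rel(W(114,-149,20)-13*d,r))
E
```

```text
time_s: 8.18
ee_pos: [576.6, -383.1, 108.9]
ee_rot: [90.1, 52.0, 3.4]
force: [0.3, -0.6, -0.5]
gripper_width: 0.2
[261.42307692 125.96153846] [259 123   6   8  26] [ 590.62469229 -389.45571844  100.        ] [ 587.11314435 -382.45505671  100.        ]
(array([ 0.03, -0.09, -0.01]), array([ 0.0006,  0.0028, -0.0001]))
```

```bash
python3 -m handwheel '0 0 0 0.002 0 0 0;0 0 0 0.004 0 0 0;0 0 0 0.004 0 0 0'; python3 -m handwheel '0 0 0 0.002 0 0 0;0 0 0 0.003 0 0 0;0 0 0 0.003 0 0 0'
python3 - <<'E'
from h import *
t=env.grab_frame("top");s=env.grab_frame("side")
for n,c,im in(("top",(350,180),t),("side",(270,120),s)):
    x,y=c;cv2.imwrite(f"pics/{n}5.png",cv2.cvtColor(cv2.resize(im[y-60:y+60,x-60:x+60],(400,400)),cv2.COLOR_RGB2BGR))
cv2.imwrite("pics/both5.png",np.hstack([cv2.imread("pics/top5.png"),cv2.imread("pics/side5.png")]))
E
```

```text
time_s: 8.48
ee_pos: [577.8, -383.5, 107.7]
ee_rot: [89.9, 51.9, 3.2]
force: [-16.4, 1.3, 14.2]
gripper_width: 0.7
time_s: 8.73
ee_pos: [578.3, -383.6, 106.9]
ee_rot: [89.8, 51.9, 3.2]
force: [-30.1, 1.9, 26.1]
gripper_width: 0.3
```

View pics/both5.png

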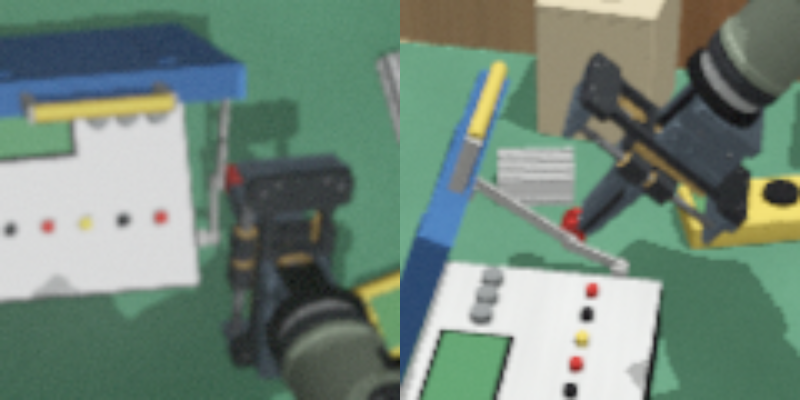

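The stay now looks straight or slightly past, and the force rose to about 40 N with almost no motion, so it's at its stop. I'll back off along the tool axis and check.

```bash
python3 -m handwheel '0 0 0 -0.01 0 0 0;0 0 0 -0.03 0 0 0;0 0 0 -0.06 0 0 0;0 0 0 -0.09 0 0 0;0 0 0 -0.13 0 0 0;0 0 0 -0.16 0 0 0;0 0 0 -0.16 0 0 0;0 0 0 -0.16 0 0 0;0 0 0 -0.16 0 0 0;0 0 0 -0.16 0 0 0'
python3 - <<'E'
from h import *
t=env.grab_frame("top");s=env.grab_frame("side")
A,_,_=blob(t,"r",(368,172));B,_,_=blob(s,"r",(262,126));print(A,B,tri(A,B),"locked",W(114,-149,20))
A,_,_=blob(t,"y",(320,157));B,_,_=blob(s,"y",(237,90));print("handle",A,B,tri(A,B),[W(245*np.cos(a)-12*np.sin(a),0,245*np.sin(a)+12*np.cos(a)).round(1) for a in(1.17,1.22)])
cv2.imwrite("pics/top6.png",cv2.cvtColor(t,cv2.COLOR_RGB2BGR))
im=np.hstack([cv2.resize(t,(400,300)),cv2.resize(s[40:240,130:397],(400,300))])
cv2.imwrite("pics/both6.png",cv2.cvtColor(im,cv2.COLOR_RGB2BGR))
E
```

```text
time_s: 9.67
ee_pos: [482.6, -387.8, 228.0]
ee_rot: [90.3, 52.1, 3.6]
force: [0.7, -0.5, -0.5]
gripper_width: 0.7
[363.36619718 173.11267606] [262.5       126.2173913] (array([ 585.64182872, -382.27590134,  104.96311846]), np.float64(0.41156336498213375)) locked [ 587.11314435 -382.45505671  100.        ]
handle [336.29411765 150.82352941] [236.02702703  90.02702703] (array([ 628.04072106, -271.06673112,  289.94046412]), np.float64(7.122882992625573)) [array([ 608.2, -232. ,  310.3]), array([ 619.8, -231.4,  314.2])]
```

View pics/both6.png

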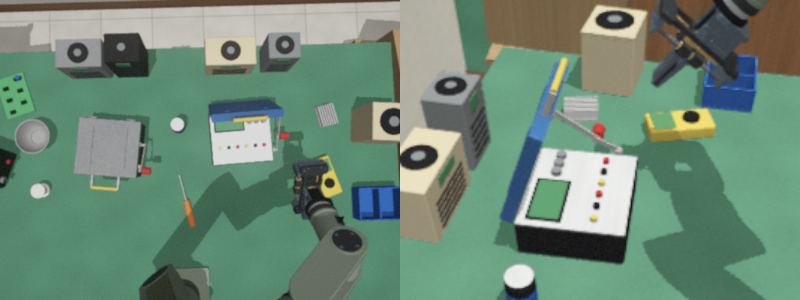

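The picture shows the stay straight with the lid up, the grey lid shut, the can where it was, and the gripper clear. The pad triangulates to the locked point; its +5 mm in z is the same bias I saw in the earlier measurements.

```bash
python3 -c "
from workcell import env
print(env.job_done())"
```

```text
the job is handed in; nothing more can be done
None
```

The blue-lidded test set is open, its stay looks locked, and I handed the job in at about 10 s. I raised the lid by its yellow bar to about 1.18 rad and let go. I then pressed the red pad with the shut fingers until it hit a hard stop, and backed the gripper clear.

**Checks that passed**
- **Stop:** at the end of the press the force rose to about 40 N (wrist reading) while the tool moved less than 1 mm.
- **Pad position:** with the gripper away, the pad measured (586, -382, 105) mm, against (587, -382, 100) expected when locked. The 5 mm in height is an offset I also saw in the earlier pad readings.
- **Rest of the scene:** in the last pictures the lid stays up with nothing touching it, the grey lid is shut and the capacitor can is standing where it was.

**Checks that disagreed or are uncertain**
- **Handle position:** the last camera measurement of the blue handle was poor, with the two views 7 mm apart and the point about 40 mm off sideways. I put this down to a bad colour match and ignored it. I relied on the pad position and the pictures instead.
- **Force margin:** the 40 N was at the fingertips. The 40 N limit is stated for the arm and gripper body, and the wrist limit is 120 N.

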